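# Air the nutmeg bin without slamming its lid

### The job

Air the steel nutmeg bin: press its red lever down with the fingertips until the blue lid stands wide open, and keep it held open for about three seconds. Then let the lever come up slowly, easing the lid all the way shut so that it does not slam, and take the hand away. Work the lid by the lever only, never touching the lid itself, and leave the mortar, bowl, colander and spatula where they are.

Things in the scene. Friction and masses are not known exactly. Their poses are not given: they have to be found in the camera images.
- bin: Fixed open steel box full of brown nutmegs, 200 (its x) by 180 (its y) by 170 mm high; origin at the centre of its underside, z up. The lever sticks out of its front, the face towards its own -x; the lid is hinged along the top of the opposite (+x) side. Stands at varying places and yaws.
- pad (a point): Centre of the top face of the red lever pad, where to press; turns with the lever. The pad is 60 mm along the lever, 80 mm across it, 10 mm thick, about 100 mm out from the bin's front. Its centre is 140 mm from the lever's level axis (along the bin's y), which lies 60 mm from the bin's middle towards its front, 100 mm above the counter. Pad centre: about 136 mm above the counter at rest, 80 mm right down.
- lever (a joint): Lever angle in rad: 0 at rest (sloping up 0.2 rad outwards), grows as pressed, stop at 0.40 (sloping down 0.2 rad, pad about 55 mm lower). It carries the lid through a stiff link: pressing takes roughly 4 to 10 N at the pad. When let go it is thrown up at once by the lid's weight.
- lid (a joint): Lid angle in rad: 0 shut, grows as it opens, 0.96 right open. Always 2.4 times the lever angle. Falls shut by its weight with little friction and bangs if the lever is let go even from a small angle; letting it down over two seconds or more, evenly and with the finger on the lever to the very end, is gentle.
- lid_edge (a point): Middle of the lid's free edge, top face, above the bin's front: about 178 mm above the counter when shut, about 345 mm when right open. The lid is a blue plate about 212 by 188 by 8 mm, 0.25 to 0.5 kg; as it opens this edge rises and swings back, away from the lever.
- mortar: Loose grey granite mortar, 136 mm across the rim, 85 mm high, 1.8 kg; origin at the centre of its underside. Leave alone.
- bowl: Loose white enamel bowl, 140 mm across the rim, 60 mm high; origin at the centre of its underside. Leave alone.
- colander: Loose green plastic colander, 160 mm across the rim, 75 mm high; origin at the centre of its underside. Leave alone.
- spatula: Loose wooden spatula lying flat beside the bin, 260 mm long along its x; origin on its underside. Leave alone.

How it is judged:
On the way, in this order (a step that is already met when the one before it is completed fails the run):
1. the fingers on the lever hold the lid wide open (beyond 0.8 rad) for two seconds (value of joint lid above 0.8 rad and contact force between the fingers and lever above 0.5 N), for 2 s.
2. the lid is shut again (value of joint lid below 0.03 rad), for 0.2 s.
At the end, for the whole second after the job is handed in: After at least 2 s held open past 0.8 rad by the lever, the lid is shut (under 0.03 rad) and the lever up (under 0.015 rad); mortar, bowl, colander and spatula are within 20 mm of where they stood (value of joint lid below 0.03 rad and value of joint lever below 0.015 rad and distance of each of mortar, bowl, colander, spatula from where it was at the start of the episode below 0.02 m); the robot touches nothing.
It fails at once if the lid slams: it closes faster than 2 rad/s (about 0.4 m/s at its edge) within its last 0.2 rad (value of joint lid below 0.2 rad and velocity of joint lid below -2 rad/s).
It fails at once if the robot touches the lid itself (contact force between any of the fingers, the arm and lid above 1 N).
It fails at once if the mortar, bowl, colander or spatula is moved by more than 20 mm, lifted or tipped (distance of any of mortar, bowl, colander, spatula from where it was at the start of the episode above 0.02 m or angle between any of mortar, bowl, colander, spatula's own z axis and vertical above 0.3 rad).
It also fails if it takes over 48 s, if anything falls off the work surface, if the arm or the gripper's body presses on something with over 40 N, if the wrist force passes 120 N, or if a joint passes its speed limit or range.

### The arm

A 6-joint arm with a two-finger parallel gripper is mounted at the origin on the work surface. World frame = base frame: x ahead of the robot, y to its left, z up, the work surface at z = 0. Lengths are in m, angles in rad, forces in N, time in s.
With the tool pointing down it reaches from about 0.225 to 0.875 m from the base axis. Payload 3.4 kg.
Tool frame: the origin (TCP) lies at the very end of the fingers, on their centre line; the grasp point (between the pads) lies manip.pinch_z behind it (manip.pinch_z is the distance from the TCP to the grasp point, in m); z points along the fingers, y is the direction in which the jaws open and shut (so a half turn about z gives the same grasp; the last joint's range is limited). The gripper opens to 85 mm and grips with 20 to 120 N. Pads are 22 mm wide; open, the fingers measure 114 mm over their backs; the gripper's body (76 mm by 85 mm) begins 54 mm behind the grasp point. The pads swing forward as they close: fully open they stand 13 mm farther back than shut.
Start: joints at [-1.415, 0.276, 1.505, -0, 1.361, -0.121], TCP at [0.157, -0.553, 0.231] pointing down, gripper open.
Joint ranges: [-2.89, 2.89], [-0.75, 2.08], [0.22, 2.7], [-1.18, 4.32], [0.11, 2.71], [-2.7, 2.7]. Speed limits (rad/s): [2.57, 2.57, 3.14, 3.14, 3.14, 3.14].

### API

Orientations are given as a unit quaternion [w, x, y, z].
In Python, from rig import manip, imaging, workorder gives the robot as it stands.
- The arm moves only by the tool apply_moves, never from a script. Its argument "moves" is one flat list of numbers, 7 for each row, row after row: the finger opening in m, from 0 to 0.0854, then the shift along the tool's x, y, z in m, then the turn, a rotation vector about the tool's x, y, z in rad. In form: [jaw, tx, ty, tz, rx, ry, rz, jaw, tx, ty, tz, rx, ry, rz, ...]. A call has exactly 8 rows; each row shifts and turns the pose as measured when the row begins, along the tool's axes as they then stand; what a row does not reach is not made up. A row lasts 1/12 s, in which the tool goes at most 41.7 mm and 7.16 degrees, less where a joint would pass 70% of its speed; a pose out of reach is approached as far as the arm can. A call with a gripper value outside its range is refused whole. The fingers move at their own pace and stop on an object; "newtons" is the grip in N (left out, the last holds). Time passes only in rows, so rows that do not move let the fingers close, or fill a call up. It gives the time, the measured TCP pose, the force and the opening at its end, in the units of the state.
- manip.get_state(): the state, without advancing time (a new reading comes with each control period).
- imaging.get_image(name): name is "scene" or "top" or "wrist"; returns a dict with "image" (480x640x3 uint8, red, green, blue), "range_z" (480x640 float32, m along the optical axis (not along the pixel's ray), 0 where there is no reading), "fx", "fy", "cx", "cy" (pixels), "R" (3x3) and "t" (3): a world point X has camera coordinates R X + t. Camera axes: x right, y down, z forward; pixel columns grow to the right and rows downward; lengths in m; the calibration is good to about 2 mm. The wrist camera is an equidistant fisheye: a pixel r from the principal point sees the ray r / f radians off the axis. A picture is of the moment at which its call begins.
- workorder.sign_off(): hands the job in, once; it reports no verdict.
The state is a dict: "clock": time; "qpos": joint angles; "qd": joint speeds; "effort": joint torques, N m; "position": TCP position; "ee_rot": TCP orientation; "contact_force": force on the tool from outside, world axes, zero at the start; "moment": the same for the moment, N m; "width": finger opening in m.
Only numpy, scipy, OpenCV 4.12 (cv2) and the standard library are available. Lean on these libraries where they do the work, as an engineer would, in place of code of your own. Each camera call takes 0.05 s, during which the arm holds its last target.

## Working session

There is one attempt and no reset: what is moved stays moved. The work goes in short steps, Python scripts to look and compute and a tool call to move; the robot and the scene stay as the last step left them, time stands still between calls to the robot, and variables do not carry over. Pictures are saved under pics/ and viewed, and the job is handed in when it is done.

Besides the shell and the picture viewer there is one more tool, called after "Call:" as name(argument=value, ...), one argument or row to a line, values as JSON. apply_moves: Moves the arm, as the interface text tells. Its arguments: {"type":"object","properties":{"moves":{"type":"array"},"newtons":{"type":"number"}},"required":["moves"]}

```bash
mkdir -p pics; cat > h.py <<'E'
import numpy as np, cv2
from rig import manip, imaging, workorder
def save(d,n): cv2.imwrite('pics/'+n,cv2.cvtColor(d['image'],cv2.COLOR_RGB2BGR))
def cloud(d):
    v,u=np.mgrid[0:480,0:640]; z=d['range_z']
    c=np.stack([(u-d['cx'])/d['fx']*z,(v-d['cy'])/d['fy']*z,z],-1)
    return (c-np.array(d['t']))@np.array(d['R']), z>0
E
python3 - <<'E'
from h import *
for n in ['scene','top']:
    d=imaging.get_image(n); save(d,n+'0.png'); np.savez('/tmp/'+n+'.npz',**d)
    P,ok=cloud(d); im=d['image'].astype(int); r,g,b=im[...,0],im[...,1],im[...,2]
    for nm,m in [('red',(r>110)&(g<0.45*r)&(b<0.45*r)),('blue',(b>90)&(r<0.6*b))]:
        m=m&ok; q=P[m]; print(n,nm,m.sum(), q.mean(0).round(4) if len(q) else '', np.percentile(q,[2,98],axis=0).round(3).tolist() if len(q) else '')
print(manip.get_state(), manip.pinch_z)
E
```

```text
scene red 1105 [ 0.5017 -0.0437  0.1323] [[0.46, -0.079, 0.001], [0.542, 0.039, 0.143]]
scene blue 7560 [0.556  0.1336 0.1802] [[0.457, 0.032, 0.176], [0.653, 0.246, 0.185]]
top red 1406 [ 0.5006 -0.0454  0.1321] [[0.461, -0.079, 0.002], [0.543, -0.012, 0.143]]
top blue 11944 [0.5532 0.1407 0.1795] [[0.456, 0.034, 0.174], [0.653, 0.248, 0.185]]
{'clock': 0.1, 'qpos': array([-1.41502958e+00,  2.76541844e-01,  1.50600640e+00,  4.83916553e-08,
        1.36070966e+00, -1.20991392e-01]), 'qd': array([ 0.0005939 , -0.00163349, -0.00304915,  0.0014465 , -0.00035761,
       -0.00107335]), 'effort': array([ 1.15708594e-03, -4.17699373e+01, -2.46405691e+01, -2.12042655e-04,
        5.83209810e-03,  1.71048605e-06]), 'position': array([ 0.15703791, -0.55264879,  0.23052052]), 'ee_rot': array([-8.32499848e-04,  9.90440543e-01,  1.37937806e-01, -1.44530331e-05]), 'contact_force': array([-0.39913695,  0.44704037,  0.02714709]), 'moment': array([ 0.02652599, -0.0155673 ,  0.00628242]), 'width': 0.08569783496112321} 0.0187
```

View pics/scene0.png

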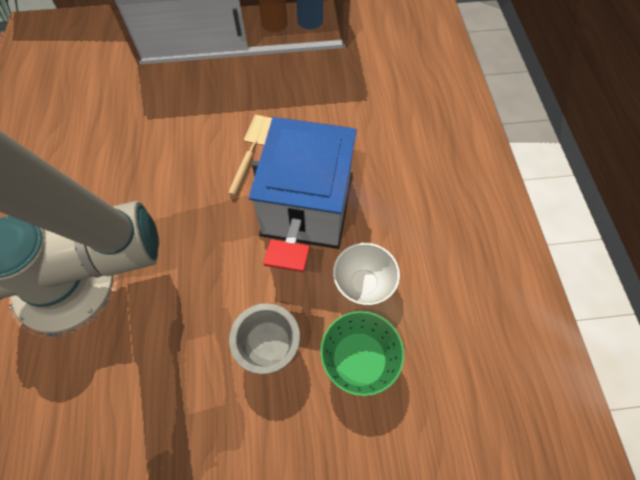

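View pics/top0.png

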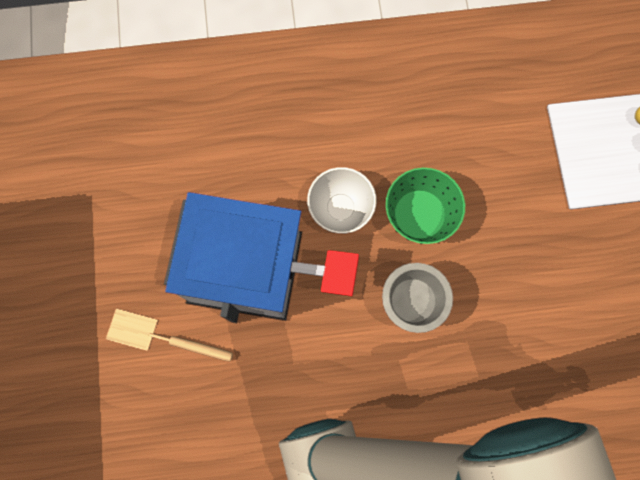

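```bash
python3 - <<'E'
from h import *
from scipy.spatial.transform import Rotation as Ro
d=dict(np.load('/tmp/top.npz')); P,ok=cloud(d); im=d['image'].astype(int); r,g,b=im[...,0],im[...,1],im[...,2]
m=ok&(b>90)&(r<0.6*b)&(P[...,2]>.165)
print('lid',cv2.minAreaRect((P[m][:,:2]*1000).astype(np.float32)))
m=ok&(r>110)&(g<0.45*r)&(b<0.45*r)&(P[...,2]>.115)
q=P[m]; print('pad',m.sum(),q.mean(0),cv2.minAreaRect((q[:,:2]*1000).astype(np.float32)))
A=np.c_[q[:,:2],np.ones(len(q))]; print('plane',np.linalg.lstsq(A,q[:,2],rcond=None)[0])
vs,us=np.nonzero(m); print('px',us.min(),us.max(),vs.min(),vs.max())
# heights around
h=ok&(P[...,2]>.02); n,l,st,ce=cv2.connectedComponentsWithStats(h.astype(np.uint8))
for i in range(1,n):
    if st[i,4]>80:
        k=P[l==i]; print(i,st[i].tolist(),np.percentile(k,[1,99],axis=0).round(3).tolist())
s=manip.get_state(); w=s['ee_rot']; print(Ro.from_quat([w[1],w[2],w[3],w[0]]).as_matrix().round(3))
E
```

```text
lid ((556.2045288085938, 141.31057739257812), (212.1211395263672, 188.3154754638672), 73.53214263916016)
pad 1370 [ 0.49985161 -0.04522992  0.13555738] ((500.57440185546875, -45.11328125), (60.02801513671875, 80.64346313476562), 73.50555419921875)
plane [-0.05171861 -0.18838599  0.15288833]
px 321 358 250 296
5 [308, 168, 68, 65, 2011] [[0.595, -0.137, 0.02], [0.728, -0.005, 0.063]]
6 [386, 168, 79, 76, 2464] [[0.55, -0.311, 0.021], [0.702, -0.16, 0.078]]
10 [164, 192, 195, 131, 14869] [[0.446, -0.068, 0.041], [0.659, 0.258, 0.185]]
14 [382, 263, 71, 70, 3832] [[0.381, -0.252, 0.026], [0.506, -0.127, 0.089]]
42 [279, 417, 337, 63, 16051] [[0.166, -0.182, 0.153], [0.268, 0.086, 0.797]]
[[ 0.962  0.273 -0.   ]
 [ 0.273 -0.962  0.002]
 [ 0.    -0.002 -1.   ]]
```

```bash
python3 - <<'E'
from h import *
from scipy.spatial.transform import Rotation as Ro
d=imaging.get_image('wrist'); save(d,'w0.png')
s=manip.get_state(); w=s['ee_rot']; R=Ro.from_quat([w[1],w[2],w[3],w[0]]).as_matrix()
c=-np.array(d['R']).T@np.array(d['t']); print('cam world',c,'in tool',R.T@(c-s['position']), 'axis in tool',R.T@np.array(d['R'])[2])
tgt=np.array([.4975,-.0545,.215]); print('tool delta',R.T@(tgt-s['position']))
E
```

```text
cam world [ 0.23426477 -0.53094513  0.3735678 ] in tool [ 8.02467067e-02 -5.50579735e-05 -1.42904025e-01] axis in tool [-3.12861824e-01 -6.47126359e-04  9.49798431e-01]
tool delta [ 0.46363706 -0.38620956  0.01625952]
```

View pics/w0.png

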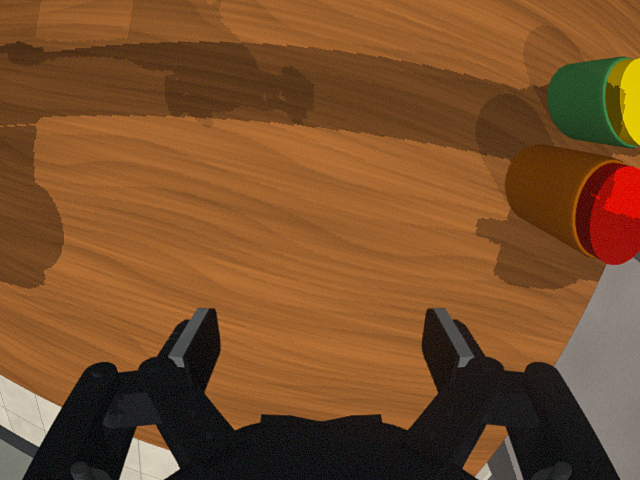

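Call:
apply_moves(
  moves=[0,0.031,-0.0255,0,0,0,0,0,0.031,-0.0255,0,0,0,0,0,0.031,-0.0255,0,0,0,0,0,0.031,-0.0255,0,0,0,0,0,0.031,-0.0255,0,0,0,0,0,0.031,-0.0255,0,0,0,0,0,0.031,-0.0255,0,0,0,0,0,0.031,-0.0255,0,0,0,0],
  newtons=40,
)

```text
clock: 0.82
position: [0.3416, -0.287, 0.2261]
ee_rot: [-0.0, 0.991, 0.13, -0.001]
contact_force: [0.9, -0.4, -0.5]
width: -0.0001
```

```bash
cat >> h.py <<'E'
from scipy.spatial.transform import Rotation as Ro
def where(tgt=(.4975,-.0545,.19),yaw=-.288):
    s=manip.get_state(); w=s['ee_rot']; R=Ro.from_quat([w[1],w[2],w[3],w[0]])
    T=Ro.from_matrix(np.array([[np.cos(yaw),np.sin(yaw),0],[np.sin(yaw),-np.cos(yaw),0],[0,0,-1]]))
    print('t',round(s['clock'],2),'pos',s['position'].round(4),'F',s['contact_force'].round(2),'w',round(s['width'],4))
    print('delta tool',(R.inv().apply(np.array(tgt)-s['position'])).round(4),'rot',(R.inv()*T).as_rotvec().round(3),'q',s['qpos'].round(2))
E
python3 -c "from h import *; where()"
```

```text
t 0.82 pos [ 0.3416 -0.287   0.2261] F [ 0.9  -0.43 -0.46] w -0.0001
delta tool [ 0.2108 -0.1842  0.0357] rot [-0.001  0.003  0.549] q [-0.85  0.08  1.76 -0.    1.3   0.46]
```

Call:
apply_moves(
  moves=[0,0.031,-0.027,0,0,0,0,0,0.031,-0.027,0,0,0,0,0,0.031,-0.027,0,0,0,0,0,0.031,-0.027,0,0,0,0,0,0.031,-0.027,0,0,0,0,0,0.031,-0.027,0,0,0,0,0,0,0,0,0,0,0.11,0,0,0,0,0,0,0.11],
)

```text
clock: 1.48
position: [0.4823, -0.0692, 0.2251]
ee_rot: [-0.002, 1.0, 0.022, -0.0]
contact_force: [-0.9, 0.2, 0.7]
width: -0.0
```

Call:
apply_moves(
  moves=[0,0,0,0,0,0,0.11,0,0,0,0,0,0,0.11,0,0,0,0,0,0,0.11,0,0,0,0,0,0,0,0,0,0,0,0,0,0,0,0,0,0,0,0,0,0,0,0,0,0,0,0,0,0,0,0,0,0,0],
)

```text
clock: 2.15
position: [0.482, -0.0657, 0.2232]
ee_rot: [-0.003, 0.989, -0.145, -0.003]
contact_force: [0.4, -0.1, 0.2]
width: -0.0002
```

```bash
python3 - <<'E'
from h import *
where()
for n in ['scene','top']: save(imaging.get_image(n),n+'1.png')
E
```

```text
t 2.15 pos [ 0.482  -0.0657  0.2232] F [ 0.37 -0.09  0.22] w -0.0002
delta tool [ 0.0118 -0.015   0.0332] rot [-0.004  0.006 -0.003] q [-0.28  0.15  1.69  0.    1.3   1.58]
```

View pics/scene1.png

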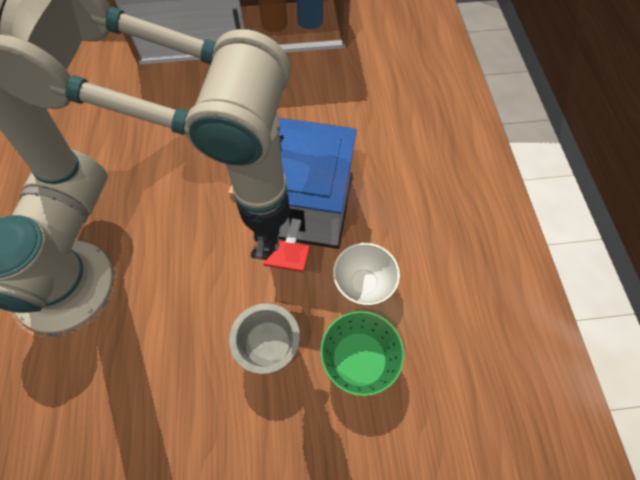

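View pics/top1.png

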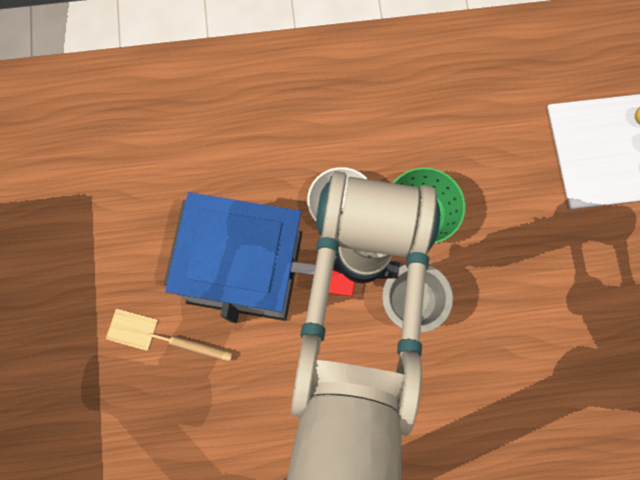

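```bash
python3 - <<'E'
from h import *
ux=np.array([.284,.959]); H=np.array([.556,.141])+.106*ux
for n in ['scene','top']:
    d=imaging.get_image(n); P,ok=cloud(d)
    m=ok&(P[...,2]>.2)&(P[...,2]<.9)
    q=P[m]; s=(H-q[:,:2])@ux; y=(q[:,:2]-H)@np.array([-ux[1],ux[0]])
    k=np.abs(y)<.13; r=np.hypot(s[k],q[k,2]-.174); i=r.argsort()[:400:80]
    print(n,k.sum(),r[i].round(3),q[k][i].round(3).tolist(), s[k].min(), 'z range',q[k,2].min())
E
```

```text
scene 18173 [0.326 0.356 0.369 0.382 0.391] [[0.498, -0.058, 0.265], [0.489, -0.084, 0.278], [0.494, -0.089, 0.308], [0.52, -0.061, 0.398], [0.515, -0.088, 0.372]] 0.2701332547943192 z range 0.22636350993041532
top 12623 [0.309 0.355 0.371 0.383 0.39 ] [[0.481, -0.027, 0.284], [0.48, -0.031, 0.375], [0.471, -0.035, 0.394], [0.457, -0.043, 0.397], [0.459, -0.105, 0.297]] 0.26276876685761746 z range 0.2712130592302853
```

Call:
apply_moves(
  moves=[0,0.006,-0.008,0.008,0,0,0,0,0.006,-0.008,0.008,0,0,0,0,0,0,0.01,0,0,0,0,0,0,0.01,0,0,0,0,0,0,0.01,0,0,0,0,0,0,0.01,0,0,0,0,0,0,0,0,0,0,0,0,0,0,0,0,0],
)

```text
clock: 3.02
position: [0.5034, -0.049, 0.1604]
ee_rot: [-0.004, 0.99, -0.144, -0.002]
contact_force: [-0.3, -1.2, -0.3]
width: 0.0002
```

```bash
python3 -c "
from h import *
where()"
```

```text
t 3.02 pos [ 0.5034 -0.049   0.1604] F [-0.26 -1.22 -0.34] w 0.0002
delta tool [-0.0043  0.0067 -0.0296] rot [-0.007  0.005 -0.002] q [-0.24  0.23  1.76  0.01  1.16  1.62]
```

Call:
apply_moves(
  moves=[0,-0.004,0.006,0.003,0,0,0,0,0,0,0.003,0,0,0,0,0,0,0.003,0,0,0,0,0,0,0.003,0,0,0,0,0,0,0.003,0,0,0,0,0,0,0.003,0,0,0,0,0,0,0.002,0,0,0,0,0,0,0,0,0,0],
)

```text
clock: 3.68
position: [0.499, -0.0537, 0.1396]
ee_rot: [-0.004, 0.99, -0.144, -0.001]
contact_force: [0.8, -0.4, 0.4]
width: -0.0002
```

```bash
python3 -c "
from h import *
where()
save(imaging.get_image('wrist'),'w1.png')"
```

```text
t 3.68 pos [ 0.499  -0.0537  0.1396] F [ 0.84 -0.38  0.35] w -0.0002
delta tool [-0.0013  0.0008 -0.0505] rot [-0.007  0.002 -0.001] q [-0.25  0.24  1.8   0.01  1.1   1.61]
```

View pics/w1.png

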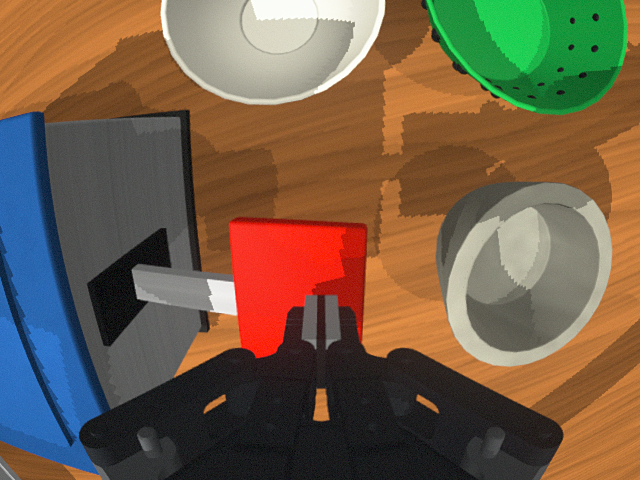

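Call:
apply_moves(
  moves=[0,0,0,0.002,0,0,0,0,0,0,0.002,0,0,0,0,0,0,0.002,0,0,0,0,0,0,0.002,0,0,0,0,0,0,0.003,0,0,0,0,0,0,0.003,0,0,0,0,0,0,0.003,0,0,0,0,0,0,0.003,0,0,0],
)

```text
clock: 4.4
position: [0.4986, -0.0563, 0.127]
ee_rot: [-0.0, 0.99, -0.143, 0.001]
contact_force: [-3.1, -0.3, 6.5]
width: -0.0001
```

```bash
python3 -c "
from h import *
where()"
```

```text
t 4.4 pos [ 0.4986 -0.0563  0.127 ] F [-3.05 -0.33  6.55] w -0.0001
delta tool [-0.0015 -0.0014 -0.063 ] rot [-0.001 -0.002  0.001] q [-0.25  0.25  1.82  0.    1.07  1.61]
```

Call:
apply_moves(
  moves=[0,0,-0.0003,0.004,0,0,0,0,0,-0.0003,0.004,0,0,0,0,0,-0.0003,0.004,0,0,0,0,0,-0.0003,0.004,0,0,0,0,0,0,0.004,0,0,0,0,0,0,0.004,0,0,0,0,0,0,0.004,0,0,0,0,0,0,0.004,0,0,0],
)

```text
clock: 5.07
position: [0.498, -0.0586, 0.102]
ee_rot: [0.004, 0.99, -0.142, 0.003]
contact_force: [-2.7, 0.5, 5.5]
width: 0.0001
```

```bash
python3 -c "
from h import *
where()"
```

```text
t 5.07 pos [ 0.498  -0.0586  0.102 ] F [-2.74  0.49  5.49] w 0.0001
delta tool [-0.001  -0.0032 -0.088 ] rot [ 0.007 -0.007  0.004] q [-0.25  0.28  1.86 -0.01  1.    1.61]
```

Call:
apply_moves(
  moves=[0,0,-0.0005,0.004,0,0,0,0,0,-0.0005,0.004,0,0,0,0,0,-0.0005,0.003,0,0,0,0,0,-0.0005,0.003,0,0,0,0,0,0,0.003,0,0,0,0,0,0,0.002,0,0,0,0,0,0,0.002,0,0,0,0,0,0,0.001,0,0,0],
)

```text
clock: 5.73
position: [0.4983, -0.0576, 0.0828]
ee_rot: [0.005, 0.99, -0.141, 0.004]
contact_force: [-1.9, 0.5, 3.8]
width: 0.0003
```

```bash
cat > lid.py <<'E'
from h import *
import sys
where()
ux=np.array([.284,.959]); H=np.array([.556,.141])+.106*ux
d=imaging.get_image('top'); save(d,sys.argv[1]+'.png'); P,ok=cloud(d); im=d['image'].astype(int); r,g,b=im[...,0],im[...,1],im[...,2]
q=P[ok&(b>70)&(r<0.6*b)&(P[...,2]>.16)&(P[...,2]<.37)]
s=(H-q[:,:2])@ux; y=(q[:,:2]-H)@np.array([-ux[1],ux[0]]); k=(np.abs(y)<.1)&(s<.22)&(s>-.02)
p=np.polyfit(s[k],q[k,2],1); print('lid n',k.sum(),'angle',np.arctan(p[0]),'zmax',q[k,2].max())
E
python3 lid.py top2
```

```text
t 5.73 pos [ 0.4983 -0.0576  0.0828] F [-1.95  0.47  3.8 ] w 0.0003
delta tool [-0.0007 -0.0019 -0.1073] rot [ 0.009 -0.008  0.005] q [-0.25  0.3   1.89 -0.01  0.95  1.61]
lid n 6362 angle 0.8787883220027839 zmax 0.34274192747527993
```

View pics/top2.png

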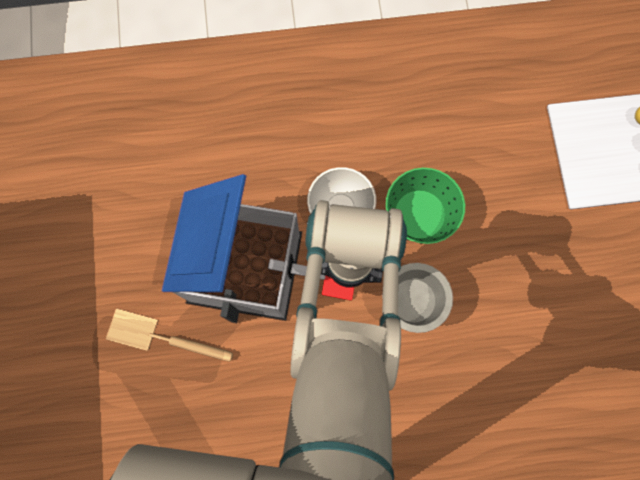

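Call:
apply_moves(
  moves=[0,0,0,0.001,0,0,0,0,0,0,0.001,0,0,0,0,0,0,0.0005,0,0,0,0,0,0,0.0005,0,0,0,0,0,0,0.0005,0,0,0,0,0,0,0.0005,0,0,0,0,0,0,0.0005,0,0,0,0,0,0,0.0005,0,0,0],
)

```text
clock: 6.45
position: [0.4985, -0.0572, 0.0786]
ee_rot: [0.004, 0.99, -0.141, 0.004]
contact_force: [-3.0, 1.6, 8.2]
width: 0.0
```

```bash
python3 lid.py top3
```

```text
t 6.45 pos [ 0.4985 -0.0572  0.0786] F [-2.95  1.58  8.16] w 0.0
delta tool [-0.0008 -0.0014 -0.1114] rot [ 0.008 -0.008  0.004] q [-0.25  0.3   1.89 -0.01  0.94  1.61]
lid n 5507 angle 0.9417647688364619 zmax 0.3501103973739812
```

Lid at about 0.94 rad, near its stop. Holding.

Call:
apply_moves(
  moves=[0,0,0,0.0002,0,0,0,0,0,0,0.0002,0,0,0,0,0,0,0.0002,0,0,0,0,0,0,0.0002,0,0,0,0,0,0,0.0002,0,0,0,0,0,0,0.0002,0,0,0,0,0,0,0.0002,0,0,0,0,0,0,0.0002,0,0,0],
)

```text
clock: 7.17
position: [0.4985, -0.0572, 0.0787]
ee_rot: [0.004, 0.99, -0.141, 0.004]
contact_force: [-2.0, 1.3, 6.1]
width: 0.0001
```

Call:
apply_moves(
  moves=[0,0,0,0.0002,0,0,0,0,0,0,0.0002,0,0,0,0,0,0,0.0002,0,0,0,0,0,0,0.0002,0,0,0,0,0,0,0.0002,0,0,0,0,0,0,0.0002,0,0,0,0,0,0,0.0002,0,0,0,0,0,0,0.0002,0,0,0],
)

```text
clock: 7.83
position: [0.4985, -0.0572, 0.0787]
ee_rot: [0.004, 0.99, -0.141, 0.004]
contact_force: [-2.3, 1.0, 6.0]
width: 0.0002
```

```bash
python3 lid.py top4
```

```text
t 7.83 pos [ 0.4985 -0.0572  0.0787] F [-2.26  0.95  5.99] w 0.0002
delta tool [-0.0006 -0.0014 -0.1113] rot [ 0.008 -0.01   0.005] q [-0.25  0.3   1.89 -0.01  0.94  1.61]
lid n 5505 angle 0.9419422618145751 zmax 0.34985205626956684
```

Steady at 0.94 rad with 6 N. Three more held calls (held since about 5.6 s).

Call:
apply_moves(
  moves=[0,0,0,0.0002,0,0,0,0,0,0,0.0002,0,0,0,0,0,0,0.0002,0,0,0,0,0,0,0.0002,0,0,0,0,0,0,0.0002,0,0,0,0,0,0,0.0002,0,0,0,0,0,0,0.0002,0,0,0,0,0,0,0.0002,0,0,0],
)

```text
clock: 8.55
position: [0.4985, -0.0572, 0.0787]
ee_rot: [0.005, 0.99, -0.141, 0.004]
contact_force: [-2.3, 1.6, 6.7]
width: -0.0001
```

Call:
apply_moves(
  moves=[0,0,0,0.0002,0,0,0,0,0,0,0.0002,0,0,0,0,0,0,0.0002,0,0,0,0,0,0,0.0002,0,0,0,0,0,0,0.0002,0,0,0,0,0,0,0.0002,0,0,0,0,0,0,0.0002,0,0,0,0,0,0,0.0002,0,0,0],
)

```text
clock: 9.22
position: [0.4985, -0.0571, 0.0787]
ee_rot: [0.005, 0.99, -0.141, 0.005]
contact_force: [-1.8, 0.8, 5.9]
width: -0.0001
```

Call:
apply_moves(
  moves=[0,0,0,-0.001,0,0,0,0,0,0,-0.001,0,0,0,0,0,0,-0.001,0,0,0,0,0,0,-0.001,0,0,0,0,0,0,-0.001,0,0,0,0,0,0,-0.001,0,0,0,0,0,0,-0.001,0,0,0,0,0,0,-0.001,0,0,0],
)

```text
clock: 9.88
position: [0.4982, -0.058, 0.0867]
ee_rot: [0.005, 0.99, -0.141, 0.004]
contact_force: [-1.2, -0.3, 4.1]
width: 0.0001
```

```bash
python3 lid.py top5
```

```text
t 9.88 pos [ 0.4982 -0.058   0.0867] F [-1.2  -0.26  4.1 ] w 0.0001
delta tool [-0.0006 -0.0022 -0.1034] rot [ 0.009 -0.01   0.005] q [-0.25  0.29  1.88 -0.01  0.96  1.61]
lid n 7179 angle 0.8177428193705608 zmax 0.3335922093388377
```

Call:
apply_moves(
  moves=[0,0,0,-0.001,0,0,0,0,0,0,-0.001,0,0,0,0,0,0,-0.001,0,0,0,0,0,0,-0.001,0,0,0,0,0,0,-0.001,0,0,0,0,0,0,-0.001,0,0,0,0,0,0,-0.001,0,0,0,0,0,0,-0.001,0,0,0],
)

```text
clock: 10.6
position: [0.498, -0.0585, 0.096]
ee_rot: [0.006, 0.99, -0.141, 0.004]
contact_force: [-1.8, -2.1, 3.8]
width: 0.0001
```

Call:
apply_moves(
  moves=[0,0,0,-0.001,0,0,0,0,0,0,-0.001,0,0,0,0,0,0,-0.001,0,0,0,0,0,0,-0.001,0,0,0,0,0,0,-0.001,0,0,0,0,0,0,-0.001,0,0,0,0,0,0,-0.001,0,0,0,0,0,0,-0.001,0,0,0],
)

```text
clock: 11.27
position: [0.498, -0.0584, 0.1053]
ee_rot: [0.006, 0.99, -0.141, 0.005]
contact_force: [-2.1, 0.2, 5.7]
width: -0.0003
```

```bash
python3 lid.py top6
```

```text
t 11.27 pos [ 0.498  -0.0584  0.1053] F [-2.11  0.22  5.7 ] w -0.0003
delta tool [-0.0007 -0.0027 -0.0847] rot [ 0.011 -0.011  0.006] q [-0.25  0.27  1.86 -0.01  1.    1.61]
lid n 10160 angle 0.5181990430480269 zmax 0.2851491376819362
```

Call:
apply_moves(
  moves=[0,0,0,-0.001,0,0,0,0,0,0,-0.001,0,0,0,0,0,0,-0.001,0,0,0,0,0,0,-0.001,0,0,0,0,0,0,-0.001,0,0,0,0,0,0,-0.001,0,0,0,0,0,0,-0.001,0,0,0,0,0,0,-0.001,0,0,0],
)

```text
clock: 11.98
position: [0.4982, -0.0579, 0.1148]
ee_rot: [0.006, 0.99, -0.141, 0.005]
contact_force: [-1.8, -0.2, 5.6]
width: 0.0
```

Call:
apply_moves(
  moves=[0,0,0,-0.001,0,0,0,0,0,0,-0.001,0,0,0,0,0,0,-0.001,0,0,0,0,0,0,-0.001,0,0,0,0,0,0,-0.001,0,0,0,0,0,0,-0.001,0,0,0,0,0,0,-0.001,0,0,0,0,0,0,-0.001,0,0,0],
)

```text
clock: 12.65
position: [0.4986, -0.0567, 0.1241]
ee_rot: [0.005, 0.99, -0.141, 0.005]
contact_force: [-1.4, 0.8, 5.3]
width: -0.0002
```

```bash
python3 lid.py top7
```

```text
t 12.65 pos [ 0.4986 -0.0567  0.1241] F [-1.42  0.83  5.33] w -0.0002
delta tool [-0.0009 -0.0013 -0.066 ] rot [ 0.008 -0.012  0.005] q [-0.25  0.25  1.83 -0.01  1.05  1.61]
lid n 11610 angle 0.2316758398182243 zmax 0.2305247383360141
```

Call:
apply_moves(
  moves=[0,0,0,-0.001,0,0,0,0,0,0,-0.001,0,0,0,0,0,0,-0.001,0,0,0,0,0,0,-0.001,0,0,0,0,0,0,-0.001,0,0,0,0,0,0,-0.001,0,0,0,0,0,0,-0.001,0,0,0,0,0,0,-0.001,0,0,0],
)

```text
clock: 13.37
position: [0.4991, -0.055, 0.134]
ee_rot: [0.003, 0.99, -0.142, 0.006]
contact_force: [-1.4, -0.1, 5.5]
width: 0.0001
```

```bash
python3 lid.py top8
```

```text
t 13.37 pos [ 0.4991 -0.055   0.134 ] F [-1.4  -0.1   5.52] w 0.0001
delta tool [-0.001   0.0002 -0.056 ] rot [ 0.004 -0.013  0.004] q [-0.24  0.24  1.82 -0.01  1.07  1.61]
lid n 11924 angle 0.07907095770229941 zmax 0.202177777483792
```

Call:
apply_moves(
  moves=[0,0,0,-0.0007,0,0,0,0,0,0,-0.0007,0,0,0,0,0,0,-0.0007,0,0,0,0,0,0,-0.0007,0,0,0,0,0,0,-0.0007,0,0,0,0,0,0,-0.0007,0,0,0,0,0,0,-0.0007,0,0,0,0,0,0,-0.0007,0,0,0],
)

```text
clock: 14.08
position: [0.5, -0.0535, 0.1403]
ee_rot: [0.002, 0.99, -0.142, 0.007]
contact_force: [0.3, -0.6, -0.8]
width: -0.0001
```

```bash
python3 lid.py top9
```

```text
t 14.08 pos [ 0.5    -0.0535  0.1403] F [ 0.31 -0.6  -0.8 ] w -0.0001
delta tool [-0.0014  0.0017 -0.0497] rot [ 0.001 -0.014  0.003] q [-0.24  0.23  1.81 -0.    1.09  1.61]
lid n 11945 angle 0.0005550217445203638 zmax 0.18900472140355393
```

Lid shut gently (0.0006 rad), force gone. Lifting straight up, slowly at first.

Call:
apply_moves(
  moves=[0,0,0,-0.001,0,0,0,0,0,0,-0.003,0,0,0,0,0,0,-0.006,0,0,0,0,0,0,-0.01,0,0,0,0,0,0,-0.015,0,0,0,0,0,0,-0.015,0,0,0,0,0,0,-0.015,0,0,0,0,0,0,-0.015,0,0,0],
)

```text
clock: 14.8
position: [0.4967, -0.0526, 0.221]
ee_rot: [0.001, 0.99, -0.142, 0.002]
contact_force: [-1.1, 0.7, 0.3]
width: -0.0001
```

Call:
apply_moves(
  moves=[0,0,0.015,-0.01,0,0,0,0,0,0.015,-0.01,0,0,0,0,0,0.015,0,0,0,0,0,0,0,0,0,0,0,0,0,0,0,0,0,0,0,0,0,0,0,0,0,0,0,0,0,0,0,0,0,0,0,0,0,0,0],
)

```text
clock: 15.47
position: [0.4864, -0.0959, 0.249]
ee_rot: [0.001, 0.99, -0.141, 0.008]
contact_force: [0.3, 0.4, -0.3]
width: -0.0001
```

```bash
python3 lid.py top10; python3 - <<'E'
from h import *
a=dict(np.load('/tmp/scene.npz')); d=imaging.get_image('scene'); save(d,'scene10.png')
Q,_=cloud(a); P,_=cloud(d)
for nm,(u0,u1,v0,v1) in dict(bowl=(325,410,235,310),colander=(312,412,305,402),mortar=(222,307,298,382),spatula=(225,275,110,200)).items():
    dd=np.abs(a['image'][v0:v1,u0:u1].astype(int)-d['image'][v0:v1,u0:u1]).max(-1); dz=np.abs(a['range_z']-d['range_z'])[v0:v1,u0:u1]
    print(nm,'changed px frac',(dd>40).mean().round(3),'depth changed',(dz>.01).mean().round(3))
E
```

```text
t 15.47 pos [ 0.4864 -0.0959  0.249 ] F [ 0.27  0.41 -0.27] w -0.0001
delta tool [-0.0019 -0.0428  0.059 ] rot [-0.001 -0.016  0.004] q [-0.34  0.14  1.65  0.    1.34  1.52]
lid n 11932 angle 0.0004285455871161478 zmax 0.18840248782744543
bowl changed px frac 0.0 depth changed 0.007
colander changed px frac 0.0 depth changed 0.008
mortar changed px frac 0.0 depth changed 0.007
spatula changed px frac 0.922 depth changed 0.986
```

View pics/scene10.png

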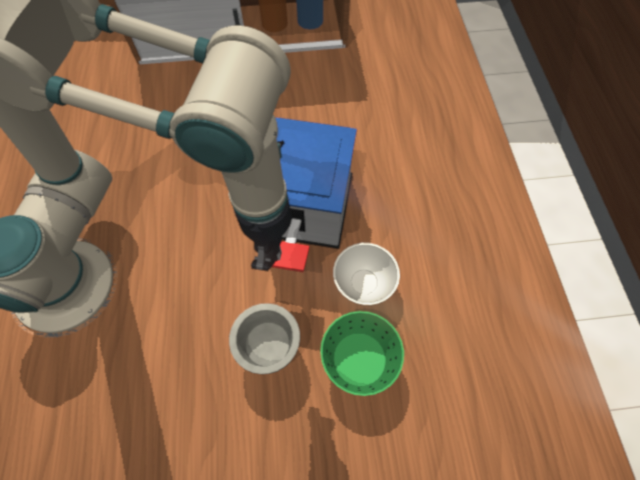

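The scene view shows the lid shut and the pad up at (290,255), with the hand above it. The bowl, mortar and colander haven't moved. The arm hides the spatula here, so I'll check it in the top view.

```bash
python3 - <<'E'
from h import *
a=cv2.imread('pics/top0.png').astype(int); b=cv2.imread('pics/top10.png').astype(int)
dd=np.abs(a-b)[305:365,100:240].max(-1); print('spatula changed',(dd>40).mean())
workorder.sign_off(); print('signed')
E
```

```text
spatula changed 0.0
the job is handed in; nothing more can be done
signed
```

I aired the bin and handed the job in at about 15.5 s of the 48 s allowed; sign-off gives no verdict.

- **Opening:** I pressed the red pad with the closed fingertips until the lid measured about 0.94 rad. It stayed there for about 3 s with around 6 N on the lever.
- **Closing:** I let the lever up evenly over about 4.5 s. The lid measured 0.23 rad, then 0.08, then shut, with the fingers on the lever until their contact force fell to zero. I then took the hand straight up and away.
- **Last checks:** The lid measured 0.0004 rad. The hand was about 110 mm above the pad, with the force reading only noise. Before-and-after pictures showed no change at the bowl, colander, mortar or spatula.
- **Checks that disagreed:** The scene-camera comparison flagged the spatula as changed, but only because the arm blocked that view. The top view showed it unmoved.
- **Not measured directly:** I took the lever as fully up because the lid was shut. I also did not measure the closing speed continuously; it comes from the lid angles and the even lift.

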